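# Set the lamp pointer, then hold the iris lever at the fourth click

### The job

Get the microscope lamp ready for an exposure: on the lamp-focus box, turn the bar knob a little at a time until the sliding pointer's tip stands right at the tip of the set mark, without pushing the pointer itself. Then take the lever of the iris unit by its upright handle and swing it from its rest stop exactly four clicks, feeling the plunger snap over four teeth and never going over a fifth. The lever springs back if let go, so finish while still holding it midway between the fourth and fifth teeth; leave the pointer at the mark and the other things on the bench where they are.

Things in the scene. Friction and masses are not known exactly. Their poses are not given: they have to be found in the camera images.
- focus_box: white box 180 (x) x 150 (y) x 45 mm high, fixed to the bench; origin at the centre of its underside, z up. Its knob stands on top on its -x half, its pointer scale runs along y on its +x half. It may stand left or right of the iris unit.
- focus_knob (a joint): angle of the knob (rad, 0 to 3.5), growing as it is turned clockwise seen from above. Each rad moves the pointer 20 mm towards the box's -y. The set mark always lies on that side of the pointer at the start, 10 to 42 mm away. Light friction (0.03 N m) keeps it where it is left.
- focus_knob_grip (a point): point on the knob's vertical axis at the height to grip, 82 mm above the bench; turns with the knob. The grip is an upright black bar 42 mm long (this point's x), 14 mm thick (its y), top 7 mm above and foot 23 mm below this point, on a disc of radius 22 mm; the box's top is 37 mm below this point. The axis is 45 mm to the -x of the box's origin.
- focus_pointer: dark steel sliding pointer: a 14 x 14 x 9 mm block with a cone 17 mm long pointing to the box's +x; top 57 mm above the bench. It is geared to the knob.
- pointer_tip (a point): tip of the pointer's cone, 52 mm above the bench
- set_mark: dark steel fixed mark of the same shape across the scale, its cone pointing at the pointer (to -x); same axes as the box. The pointer is set when the tips face each other, pointer_tip at y = 0 in this frame. Its tip is 4.5 mm along x from the origin; top 57 mm above the bench.
- iris_unit: white iris unit fixed to the bench: a drum of radius 80 mm and 45 mm high, origin at the centre of its underside, below the lever's pivot; a lamp block 75 x 130 x 80 mm high stands from 57 to 132 mm on its +x side with a black nose 25 mm long beyond. The lever points to the -x side.
- iris_lever: aluminium lever turning about a vertical pivot; origin on the pivot, 45 mm above the bench, x along the arm to the handle, z up. Arm 14 mm wide, from the pivot to 128 mm, top 77 mm above the bench. Its spring keeps it against a stop (x axis 2.44 rad, anticlockwise from above, from the unit's x axis); it is swung anticlockwise seen from above, up to 1.85 rad.
- lever_handle (a point): on the axis of the lever's upright round black handle (diameter 22 mm, top 127 mm and foot 77 mm above the bench), 103 mm above the bench, 120 mm from the pivot. Pushed here along the swing, the spring asks 5.3 N at rest, 7.2 N at the fourth click; a tooth adds about 2 to 3 N before its top and takes off about 2 N after it (a hand gripping and turning the handle feels less). Let go, the lever returns to its stop.
- lever_index (a point): point below the arm on the lever's centre line, 64 mm from the pivot (the radius of the teeth). The spring plunger, a steel ball below the arm 56 mm from the pivot, snaps over the teeth; each snap is a click.
- click_ring: adjustable ring sector fixed on the drum, at another angle each time: 7 upright steel pins (diameter 9, height 14 mm) 64 mm from the pivot, 0.24 rad apart. Origin on the pivot, z up; x points midway between the 4th and 5th teeth met from rest, where the lever is to be held; y is the way it advances. Tooth k lies at (k - 4.5) x 0.24 rad. From rest it is 0.15 to 0.40 rad to the first tooth's top.
- petri_dish: clear closed petri dish, 90 mm wide, 15 mm high; loose bystander, origin at the centre of its underside
- slide_box: grey slide box 85 x 35 x 30 mm; loose bystander, origin at the centre of its underside
- beaker: glass beaker 72 mm wide, 90 mm high; loose bystander, origin at the centre of its underside
- sample_jar: white jar 60 mm wide, 60 mm high; loose bystander, origin at the centre of its underside
- pen_block: black marker pen, 140 x 14 x 14 mm; loose bystander, origin at the centre of its underside
- spatula: steel lab spoon 170 mm long; loose bystander, origin at the centre of its underside
Things that resemble listed ones, but are neither listed nor needed, are in the scene too. Leave any pink or yellow look-alike of the focus_box alone.

How it is judged:
On the way, in this order (a step that is already met when the one before it is completed fails the run):
1. the pointer's tip stands at the mark, the lever still short of the first tooth (y of pointer_tip in the frame of set_mark between -0.003 and 0.003 m and x of lever_index in the frame of click_ring below 0.046 m), for 0.3 s.
2. the lever is held at the fourth click (y of lever_index in the frame of click_ring between -0.005 and 0.005 m and contact force between the fingers and iris_lever above 1.5 N), for 0.3 s.
At the end, for the whole second after the job is handed in: The pointer's tip is within 3 mm of the mark along the scale; the lever's centre line at the teeth is within 5 mm of midway between the fourth and fifth teeth, at rest, with the fingers pressing on the lever with more than 1.5 N (all of step 2 and y of pointer_tip in the frame of set_mark between -0.003 and 0.003 m and angular speed of iris_lever below 0.2 rad/s); the arm keeps its last pose, push and grip.
It fails at once if the lever goes over the fifth tooth (y of lever_index in the frame of click_ring above 0.0085 m).
It fails at once if the pointer itself is pushed (contact force between the arm and focus_pointer above 2 N).
It fails at once if the pointer itself is pushed with the fingers (contact force between the fingers and focus_pointer above 2 N).
It fails at once if another thing on the bench is moved by more than 30 mm (distance of any of petri_dish, slide_box, beaker, sample_jar, pen_block, spatula from where it was at the start of the episode above 0.03 m).
It also fails if it takes over 72 s, if anything falls off the work surface, if the arm or the gripper's body presses on something with over 40 N, if the wrist force passes 120 N, or if a joint passes its speed limit or range.

### The arm

A 6-joint arm with a two-finger parallel gripper is mounted at the origin on the work surface. World frame = base frame: x ahead of the robot, y to its left, z up, the work surface at z = 0. Lengths are in m, angles in rad, forces in N, time in s.
With the tool pointing down it reaches from about 0.325 to 0.85 m from the base axis. Payload 4.4 kg.
Tool frame: the origin (TCP) lies at the very end of the fingers, on their centre line; the grasp point (between the pads) lies 19 mm behind it; z points along the fingers, y is the direction in which the jaws open and shut (so a half turn about z gives the same grasp; the last joint's range is limited). The gripper opens to 94 mm and grips with 3 to 60 N. Pads are 16 mm wide; open, the fingers measure 119 mm over their backs; the gripper's body (75 mm by 177 mm) begins 78 mm behind the grasp point.
Start: joints at [1.163, 0.207, 1.542, -0, 1.393, -0.15], TCP at [0.147, 0.556, 0.205] pointing down, gripper open.
Joint ranges: [-2.73, 2.73], [-0.86, 2.22], [0.23, 2.46], [-1.11, 4.25], [0.08, 2.63], [-2.82, 2.82]. Speed limits (rad/s): [2.79, 2.79, 3.14, 3.14, 3.14, 3.14].

### API

Orientations are given as a unit quaternion [x, y, z, w].
In Python, from workcell import telemetry, eyes, finish_job gives the robot as it stands.
- The arm moves only by the shell command python3 -m handwheel 'ROWS' [OPENING] [FORCE]. ROWS is text: rows parted by semicolons, each of 6 numbers parted by spaces: the shift along the tool's x, y, z in units of 25 mm (1.0 is 25 mm), then the turn, a rotation vector about the tool's x, y, z in units of 6 degrees (1.0 is 6 degrees). In form: dx dy dz wx wy wz; .... A call has 1 to 12 rows; each row shifts and turns the commanded pose from where the row before left it, along the tool's axes as they then stand; what a row does not reach is not made up. A row lasts 1/12 s, in which the tool goes at most 41.7 mm and 7.16 degrees, less where a joint would pass 70% of its speed; a pose out of reach is approached as far as the arm can. A call is refused whole if a number of a shift passes 1 or a number of a turn 1, either way. A call with a gripper value outside its range is refused whole. OPENING is the gripper command: -1 is fully open, 1 is shut, values between are in proportion, set as the call begins (- or left out, the last holds). The fingers move at their own pace and stop on an object; FORCE is the grip in N (left out, the last holds). Time passes only in rows, so rows that do not move let the fingers close. It gives the time, the measured TCP pose, the force and the opening at its end, in the units of the state.
- telemetry.get_state(): the state, without advancing time (a new reading comes with each control period).
- eyes.snapshot(name): name is "side" or "top" or "wrist"; returns a dict with "frame" (480x640x3 uint8, red, green, blue), "fx", "fy", "cx", "cy" (pixels), "pose" (4x4, takes a point from camera to world coordinates); the wrist camera has in their place "tool_from_camera" (4x4, takes a point from camera to tool coordinates, whose origin is the TCP and whose axes are the flange's). Camera axes: x right, y down, z forward; pixel columns grow to the right and rows downward; lengths in m; the calibration is good to about 2 mm. A picture is of the moment at which its call begins: read the wrist's pose just before it. There is no depth.
- finish_job(): hands the job in, once; it reports no verdict.
The state is a dict: "clock": time; "joint_pos": joint angles; "dq": joint speeds; "joint_torque": joint torques, N m; "position": TCP position; "ee_rot": TCP orientation; "force": force on the tool from outside, world axes, zero at the start; "wrist_torque": the same for the moment, N m; "gripper_width": opening from 0.0 (shut) to 1.0 (fully open).
Only numpy, scipy, OpenCV 4.12 (cv2) and the standard library are available. Lean on these libraries where they do the work, as an engineer would, in place of code of your own. Each camera call takes 0.05 s, during which the arm holds its last target. There are 200 camera calls.

## Working session

There is one attempt and no reset: what is moved stays moved. The work goes in short steps, Python scripts to look and compute and a shell command to move; the robot and the scene stay as the last step left them, time stands still between calls to the robot, and variables do not carry over. Pictures are saved under pics/ and viewed, about 8 in all and at most 12, crops included, and the job is handed in when it is done.

```bash
mkdir -p pics
python3 - <<'E'
from workcell import telemetry, eyes
import cv2,pickle,numpy as np
s=telemetry.get_state();print({k:np.round(v,3).tolist() for k,v in s.items()})
d={}
for n in("side","top"):
    r=eyes.snapshot(n);d[n]=r
    cv2.imwrite(f"pics/{n}0.png",r["frame"][:,:,::-1]);print(n,r["fx"],r["fy"],r["cx"],r["cy"],np.round(r["pose"],3).tolist())
pickle.dump(d,open("cams.pkl","wb"))
E
```

```text
{'clock': 0.0, 'joint_pos': [1.162, 0.207, 1.543, -0.0, 1.393, -0.151], 'dq': [-0.001, -0.0, 0.0, -0.001, 0.002, 0.001], 'joint_torque': [0.001, -37.088, -28.142, 0.07, 0.036, -0.0], 'position': [0.146, 0.555, 0.204], 'ee_rot': [0.129, 0.992, -0.001, -0.0], 'force': [-0.181, -0.398, 0.004], 'wrist_torque': [0.058, -0.031, 0.022], 'gripper_width': 0.998}
side 440.98172737476193 440.98172737476193 319.2501009260196 236.08229975066035 [[0.823, -0.43, 0.37, 0.208], [-0.567, -0.646, 0.511, -0.425], [0.019, -0.631, -0.776, 0.735], [0.0, 0.0, 0.0, 1.0]]
top 458.27705083152904 458.27705083152904 318.1873768802926 239.77816067812648 [[-0.021, -0.997, 0.076, 0.469], [-1.0, 0.021, 0.004, -0.006], [-0.005, -0.076, -0.997, 1.119], [0.0, 0.0, 0.0, 1.0]]
```

View pics/top0.png

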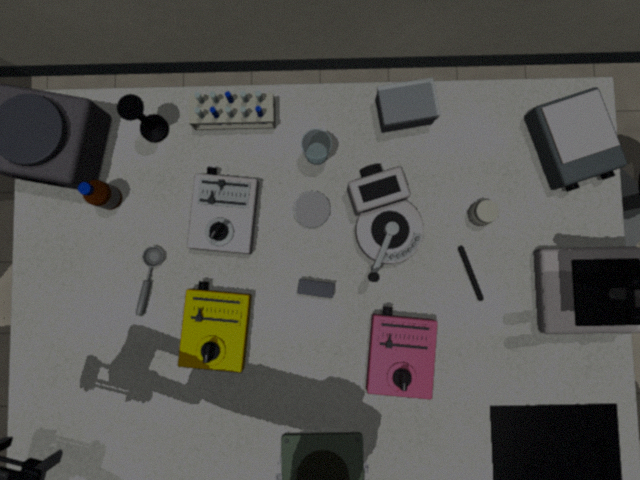

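View pics/side0.png

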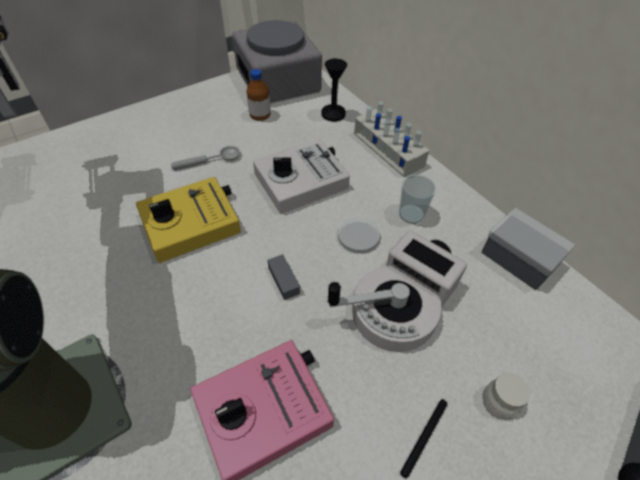

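```bash
cat > h.py <<'E'
import numpy as np,cv2,pickle
from scipy.spatial.transform import Rotation as R
from workcell import telemetry,eyes
def ray(r,T,uv,z):
    d=T[:3,:3]@[(uv[0]-r["cx"])/r["fx"],(uv[1]-r["cy"])/r["fy"],1]
    return T[:3,3]+d*(z-T[2,3])/d[2]
def proj(r,T,p):
    q=T[:3,:3].T@(np.array(p)-T[:3,3]);return [r["fx"]*q[0]/q[2]+r["cx"],r["fy"]*q[1]/q[2]+r["cy"]]
def tool(s):
    T=np.eye(4);T[:3,:3]=R.from_quat(s["ee_rot"]).as_matrix();T[:3,3]=s["position"];return T
def wrist(name):
    s=telemetry.get_state();r=eyes.snapshot("wrist");T=tool(s)@r["tool_from_camera"]
    pickle.dump((r,T),open(name+".pkl","wb"));cv2.imwrite(f"pics/{name}.png",r["frame"][:,:,::-1]);return r,T
def delta(s,p,yaw=None):
    """shift in tool axes (units) to TCP p; yaw of tool y axis wanted -> rot z (units)"""
    T=tool(s);d=T[:3,:3].T@(np.array(p)-T[:3,3])/0.025
    y=T[:3,1];a=np.arctan2(y[1],y[0]);print("shift units",d.round(2),"tool y yaw",a.round(3),"tilt",T[:3,2].round(3),"grip",s["gripper_width"])
    if yaw is not None:
        w=(yaw-a+np.pi/2)%np.pi-np.pi/2; print("rotz units",round(-np.degrees(w)/6,2),"j6",s["joint_pos"][5])
E
python3 - <<'E'
from h import *
d=pickle.load(open("cams.pkl","rb"));r=d["top"];T=r["pose"]
for n,uv,z in[("knob",(219,230),.089),("boxTL",(193,175),.045),("boxTR",(257,178),.045),("boxBR",(251,254),.045),("boxBL",(190,249),.045),("pivot",(391,229),.085),("handle",(374,277),.127)]:print(n,ray(r,T,uv,z).round(3))
f=r["frame"][:,:,::-1]
a=cv2.resize(f[165:260,180:265],None,fx=4.5,fy=4.5,interpolation=3);b=cv2.resize(f[190:285,340:425],None,fx=4.5,fy=4.5,interpolation=3)
cv2.imwrite("pics/crop.png",np.hstack([a,b]))
s=telemetry.get_state();print(tool(s).round(3));w=eyes.snapshot("wrist");print(w["tool_from_camera"].round(3),w["fx"],w["cx"],w["cy"])
E
```

```text
knob [0.575 0.221 0.089]
boxTL [0.712 0.292 0.045]
boxTR [0.701 0.14  0.045]
boxBR [0.521 0.156 0.045]
boxBL [0.536 0.299 0.045]
pivot [ 0.569 -0.168  0.085]
handle [ 0.462 -0.121  0.127]
[[-0.967  0.255 -0.001  0.146]
 [ 0.255  0.967 -0.002  0.555]
 [ 0.    -0.002 -1.     0.204]
 [ 0.     0.     0.     1.   ]]
[[ 0.    -0.966 -0.258  0.075]
 [ 1.     0.     0.001 -0.   ]
 [-0.001 -0.258  0.966 -0.179]
 [ 0.     0.     0.     1.   ]] 384.5129888917552 325.2572063841737 232.87099194712917
```

View pics/crop.png

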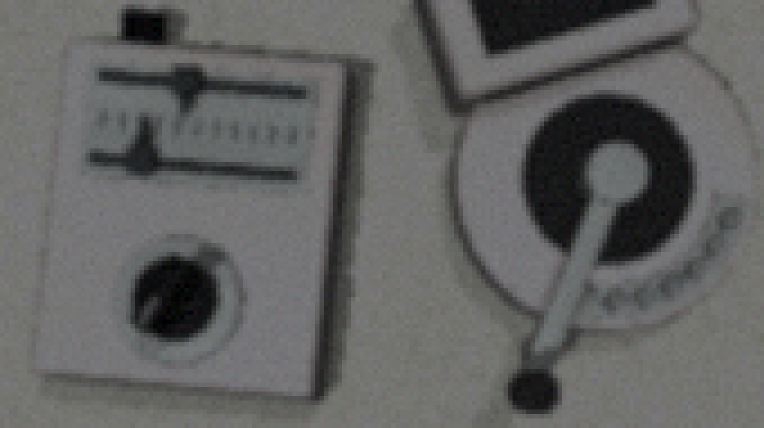

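```bash
python3 -m handwheel '-1 -0.43 0 0 0 0;-1 -0.43 0 0 0 0;-1 -0.43 0 0 0 0;-1 -0.43 0 0 0 0;-1 -0.43 0 0 0 0;-1 -0.43 0 0 0 0;-1 -0.43 0 0 0 0;-1 -0.43 0 0 0 0;-1 -0.43 0 0 0 0;-1 -0.43 0 0 0 0' -1; python3 -m handwheel '-1 -0.43 0 0 0 0;-1 -0.43 0 0 0 0;-1 -0.43 0 0 0 0;-1 -0.43 0 0 0 0;-1 -0.43 0 0 0 0;-1 -0.43 0 0 0 0;-1 -0.43 0 0 0 0;-1 -0.43 0 0 0 0;-1 -0.43 0 0 0 0;0 0 0 0 0 0;0 0 0 0 0 0'
python3 - <<'E'
from h import *
wrist("w1");s=telemetry.get_state();delta(s,[.575,.221,.19]);print(s["joint_pos"])
E
```

```text
clock: 0.98
position: [0.3616, 0.3872, 0.2051]
ee_rot: [0.129, 0.992, -0.0, -0.0]
force: [0.2, 0.1, -0.1]
gripper_width: 0.996
clock: 1.9
position: [0.5543, 0.2363, 0.2048]
ee_rot: [0.13, 0.992, -0.0, -0.001]
force: [-0.6, 0.1, -0.2]
gripper_width: 1.0
shift units [-1.   -0.41  0.59] tool y yaw 1.312 tilt [-0.002  0.    -1.   ] grip 0.9995247339548077
[ 2.60924546e-01  2.64997136e-01  1.47137509e+00  5.62916059e-04
  1.40671172e+00 -1.05116099e+00]
```

View pics/w1.png

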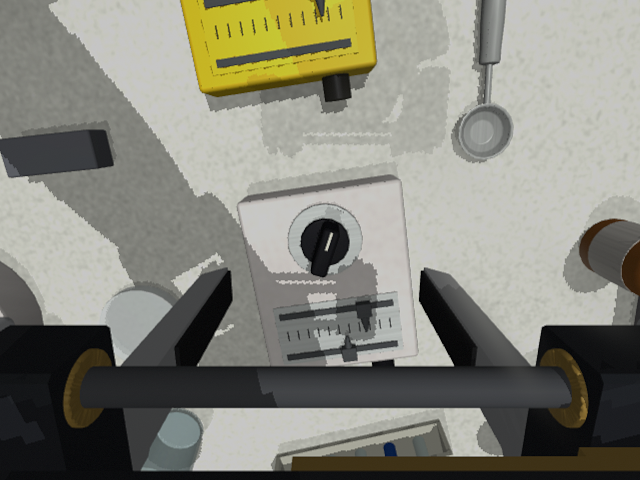

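Run:
```python
from h import *
r,T=pickle.load(open("w1.pkl","rb"))
c=r["frame"][190:366,250:410,::-1]
cv2.imwrite("pics/w1c.png",cv2.resize(c,None,fx=3.4,fy=3.4,interpolation=3))
```

```text
(no output)
```

View pics/w1c.png

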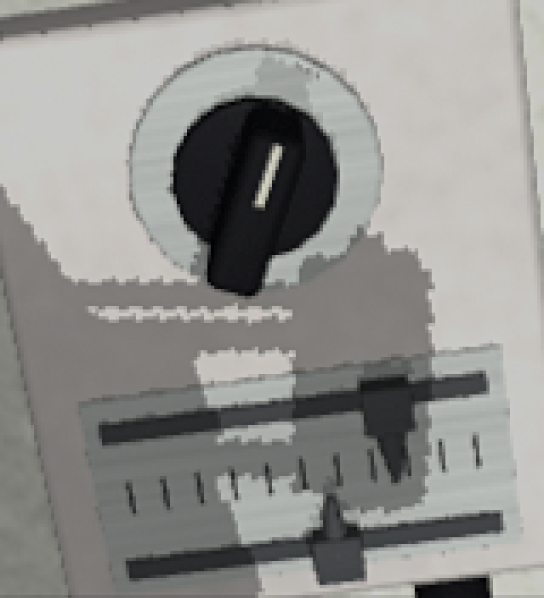

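Run:
```python
from h import *
r,T=pickle.load(open("w1.pkl","rb"))
f=lambda u,v,z:ray(r,T,(u/3.4+250,v/3.4+190),z)
p=f(397,482,.052);m=f(330,492,.052);a=f(103,433,.046);b=f(485,382,.046);y=(b-a)/np.linalg.norm(b-a)
a2=f(130,570,.046);b2=f(500,522,.046);print("slot yaw",np.arctan2(y[1],y[0]),np.arctan2(*(b2-a2)[[1,0]]),np.linalg.norm(b-a))
print("tips",p,m,"dy",(p-m)@y, "dx",(p-m)@[y[1],-y[0],0])
k=f(255,195,.089);e=f(275,110,.089);g=f(238,285,.089);print("knob",k,(e+g)/2,"len",np.linalg.norm(e-g),"bar yaw",np.arctan2(*(e-g)[[1,0]]))
l=[f(245,115,.089),f(208,280,.089)];q=[f(302,150,.089),f(268,290,.089)]
print([np.arctan2(*(v[0]-v[1])[[1,0]]) for v in(l,q)])
d=f(254,172,.045+.008); print("disc",f(254,177,.059),"ring",f(256,165,.046))
```

```text
slot yaw 1.4557010005980007 1.4559605266409146 0.10891744359427644
tips [0.67252806 0.24622741 0.052     ] [0.6707133  0.22720989 0.052     ] dy 0.019100102109967047 dx -0.0003812456403718908
knob [0.56952127 0.23222772 0.089     ] [0.57056316 0.23223525 0.089     ] len 0.04404702259719994 bar yaw 2.6822465515714407
[np.float64(2.664867191792241), np.float64(2.6598974850061627)]
disc [0.57364693 0.23085294 0.059     ] ring [0.5742076 0.2312454 0.046    ]
```

```bash
python3 -m handwheel '0 0 0 0 0 1;0 0 0 0 0 1;-0.71 0.17 0.5 0 0 0;0 0 1 0 0 0;0 0 1 0 0 0;0 0 1 0 0 0;0 0 1 0 0 0;0 0 1 0 0 0;0 0 0 0 0 0;0 0 0 0 0 0' -0.2
python3 - <<'E'
from h import *
r,T=wrist("w2");delta(telemetry.get_state(),[.572,.232,.066],1.10)
cv2.imwrite("pics/w2c.png",cv2.resize(r["frame"][150:430,180:460,::-1],None,fx=2,fy=2))
E
```

```text
clock: 2.78
position: [0.5691, 0.2338, 0.0665]
ee_rot: [0.231, 0.973, -0.001, -0.002]
force: [0.7, -0.0, 0.5]
gripper_width: 0.599
shift units [-0.07 -0.06  0.1 ] tool y yaw 1.105 tilt [-0.  0. -1.] grip 0.5978986707495976
rotz units 0.05 j6 -0.8561570049130046
```

View pics/w2c.png

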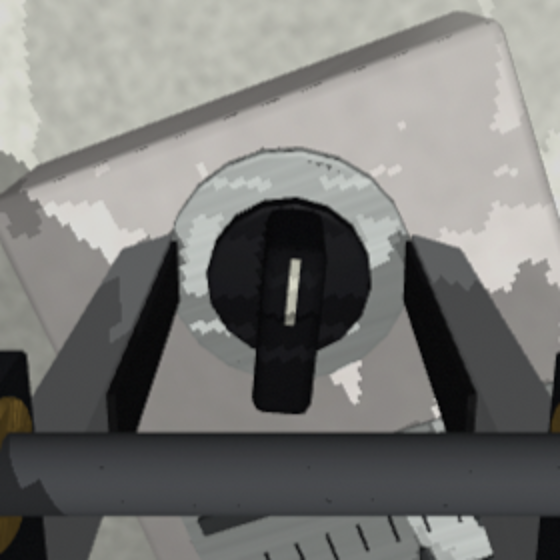

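```bash
python3 -m handwheel '0 0 0.06 0 0 0;0 0 0 0 0 0;0 0 0 0 0 0;0 0 0 0 0 0;0 0 0 0 0 0;0 0 0 0 0 0;0 0 0 0 0 0' 1 15; python3 -m handwheel '0 0 0 0 0 0.7;0 0 0 0 0 0.7;0 0 0 0 0 0.7;0 0 0 0 0 0.7;0 0 0 0 0 0.7;0 0 0 0 0 0.7;0 0 0 0 0 0.7;0 0 0 0 0 0.7;0 0 0 0 0 0.7;0 0 0 0 0 0.7;0 0 0 0 0 0.7;0 0 0 0 0 0'; python3 -m handwheel '0 0 0 0 0 0.7;0 0 0 0 0 0.3;0 0 0 0 0 0;0 0 0 0 0 0'
python3 - <<'E'
from h import *
s=telemetry.get_state();r=eyes.snapshot("top");pickle.dump(r,open("t2.pkl","wb"));wr,T=wrist("w3")
a=cv2.resize(r["frame"][165:215,180:265,::-1],None,fx=7,fy=7,interpolation=3)
print(s["wrist_torque"]);delta(s,[.572,.232,.066])
cv2.imwrite("pics/v3.png",np.vstack([a,cv2.resize(wr["frame"][250:440,150:490,::-1],(595,333))])[:720])
E
```

```text
clock: 3.42
position: [0.5714, 0.2322, 0.0667]
ee_rot: [0.231, 0.973, -0.001, -0.0]
force: [-1.1, -3.2, 3.0]
gripper_width: 0.148
clock: 4.42
position: [0.5735, 0.2337, 0.0668]
ee_rot: [0.595, 0.804, 0.002, 0.001]
force: [4.7, 1.4, -3.0]
gripper_width: 0.149
clock: 4.75
position: [0.5739, 0.2338, 0.0668]
ee_rot: [0.635, 0.772, 0.002, 0.001]
force: [6.5, 2.0, -4.0]
gripper_width: 0.147
[ 0.21927292 -0.98325209 -0.00655018]
shift units [-0.06 -0.09  0.03] tool y yaw 0.194 tilt [ 0.005  0.002 -1.   ] grip 0.1466507281539052
```

View pics/v3.png

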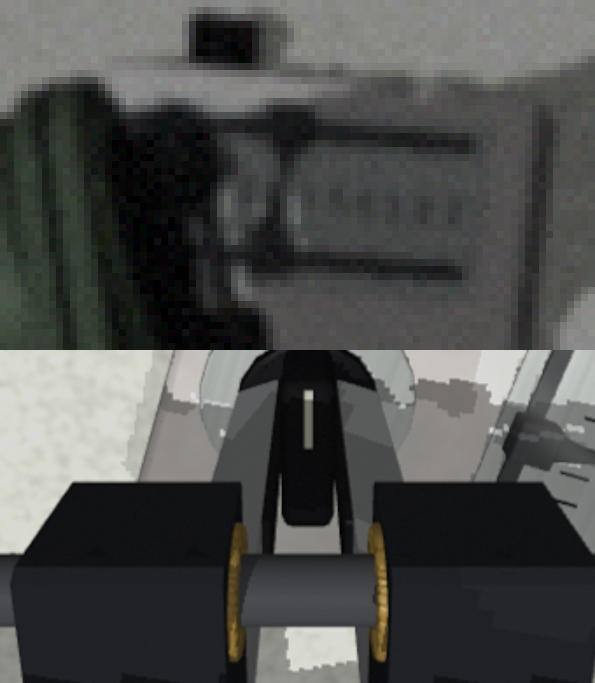

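```bash
python3 -m handwheel '0 0 0 0 0 0.4;0 0 0 0 0 0;0 0 0 0 0 0'; python3 -m handwheel '0 0 0 0 0 0;0 0 0 0 0 0;0 0 0 0 0 0;0 0 0 0 0 0;0 0 -0.5 0 0 0;0 0 -1 0 0 0;0 0 -1 0 0 0;0 0 -1 0 0 0;0 0 -1 0 0 0;0 0 -1 0 0 0;0 0 0 0 0 0;0 0 0 0 0 0' -0.3
python3 - <<'E'
from h import *
r,T=wrist("w4");delta(telemetry.get_state(),[.572,.232,.066])
m=[.6707,.2272,.052];u,v=map(int,proj(r,T,m));print(u,v)
u=max(u,60);v=min(max(v,60),420)
cv2.imwrite("pics/w4c.png",cv2.resize(r["frame"][v-60:v+60,u-60:u+60,::-1],None,fx=4.5,fy=4.5,interpolation=3))
E
```

```text
clock: 5.1
position: [0.574, 0.2338, 0.0668]
ee_rot: [0.651, 0.759, 0.002, 0.001]
force: [6.0, 1.6, -4.5]
gripper_width: 0.148
clock: 6.1
position: [0.5729, 0.2336, 0.2069]
ee_rot: [0.652, 0.758, 0.002, 0.001]
force: [0.4, -0.0, -0.3]
gripper_width: 0.65
shift units [-0.05  0.01  5.54] tool y yaw 0.151 tilt [ 0.001  0.    -1.   ] grip 0.6504356730199901
430 240
```

View pics/w4c.png

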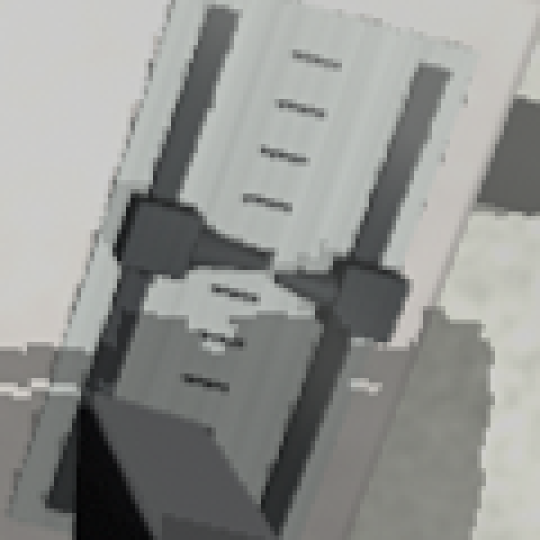

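Run:
```python
from h import *
r,T=pickle.load(open("w4.pkl","rb"))
f=lambda u,v,z:ray(r,T,(u/4.5+370,v/4.5+180),z)
y=np.array([np.cos(1.456),np.sin(1.456),0])
print("tips",(f(273,266,.052)-f(278,275,.052))@y)
# block tops: pointer corners / mark corners
P=np.mean([f(*c,.057) for c in[(133,200),(203,207),(187,277),(117,262)]],0);M=np.mean([f(*c,.057) for c in[(350,265),(410,280),(392,342),(330,325)]],0)
print("blocks",(P-M)@y,P,M)
```

```text
tips 0.0015173784870990382
blocks 0.002051554221403304 [0.64605108 0.23197593 0.057     ] [0.69032578 0.22480577 0.057     ]
```

```bash
python3 -m handwheel '0 0 1 0 0 0;0 0 1 0 0 0;0 0 1 0 0 0;0 0 1 0 0 0;0 0 1 0 0 0;0 0 0.6 0 0 0;0 0 0 0 0 0' ; python3 -m handwheel '0 0 0 0 0 0;0 0 0 0 0 0;0 0 0 0 0 0;0 0 0 0 0 0;0 0 0 0 0 0;0 0 0 0 0 0.4;0 0 0 0 0 0.4;0 0 0 0 0 0;0 0 0 0 0 0;0 0 0 0 0 0' 1 15;  python3 -m handwheel '0 0 0 0 0 0;0 0 0 0 0 0;0 0 0 0 0 0;0 0 0 0 0 0;0 0 -0.5 0 0 0;0 0 -1 0 0 0;0 0 -1 0 0 0;0 0 -1 0 0 0;0 0 -1 0 0 0;0 0 -1 0 0 0;0 0 0 0 0 0;0 0 0 0 0 0' -0.3
python3 - <<'E'
from h import *
r,T=wrist("w5");s=telemetry.get_state();delta(s,[.572,.232,.066]);
m=[.6707,.2272,.052];u,v=map(int,proj(r,T,m));print(u,v)
cv2.imwrite("pics/w5c.png",cv2.resize(r["frame"][v-40:v+40,u-40:u+40,::-1],None,fx=6,fy=6,interpolation=3))
E
```

```text
clock: 6.73
position: [0.5661, 0.2317, 0.057]
ee_rot: [0.652, 0.758, -0.005, -0.004]
force: [-0.6, -1.1, -0.5]
gripper_width: 0.649
clock: 7.57
position: [0.5744, 0.2334, 0.0651]
ee_rot: [0.683, 0.73, 0.002, 0.002]
force: [4.0, 0.3, -3.3]
gripper_width: 0.151
clock: 8.57
position: [0.5729, 0.2337, 0.2044]
ee_rot: [0.683, 0.73, 0.002, 0.001]
force: [-0.1, 0.3, -0.5]
gripper_width: 0.651
shift units [-0.05  0.01  5.44] tool y yaw 0.067 tilt [ 0.001  0.    -1.   ] grip 0.6516027292458744
432 232
```

View pics/w5c.png

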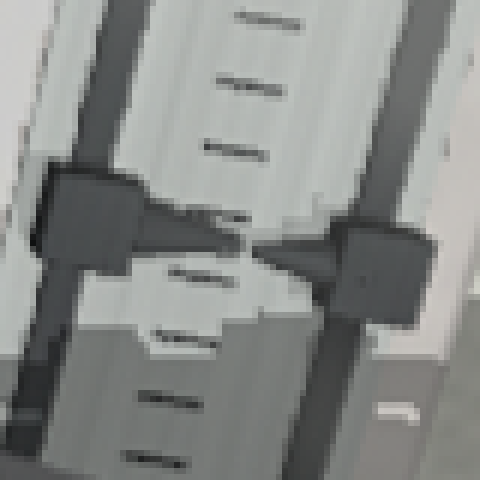

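Run:
```python
from h import *
r,T=pickle.load(open("w5.pkl","rb"))
f=lambda u,v,z:ray(r,T,(u/6+392,v/6+192),z)
y=np.array([np.cos(1.456),np.sin(1.456),0])
print("tips",(f(243,243,.052)-f(250,247,.052))@y)
P=np.mean([f(*c,.057) for c in[(53,170),(143,178),(130,272),(40,262)]],0);M=np.mean([f(*c,.057) for c in[(340,230),(433,237),(417,327),(330,312)]],0)
print("blocks",(P-M)@y,P,M)
for a,b in[((118,0),(80,160)),((62,290),(15,450)),((420,60),(385,215)),((425,0),(290,480))]:
  d=f(*a,.046)-f(*b,.046);print(np.arctan2(d[1],d[0]))
```

```text
tips 0.00041046065786795247
blocks 0.0006347579011185589 [0.64616539 0.23018954 0.057     ] [0.6896367  0.22453819 0.057     ]
1.461382019019899
1.410764358759563
1.5069818230362904
1.4522204011256434
```

```bash
python3 -m handwheel '0 0 0 0 0 -1;0 0 0 0 0 -1;0 0 0 0 0 -1;0 0 0 0 0 -1;0 0 0 0 0 -1;0 0 0 0 0 -1;0 0 0 0 0 -1;0 0 0 0 0 -1;0 0 0 0 0 -1;0 0 0 0 0 -1;0 0 0 0 0 -0.8;0 0 0 0 0 0' -1; python3 -m handwheel '-0.1 -0.97 0 0 0 0;-0.1 -0.97 0 0 0 0;-0.1 -0.97 0 0 0 0;-0.1 -0.97 0 0 0 0;-0.1 -0.97 0 0 0 0;-0.1 -0.97 0 0 0 0;-0.1 -0.97 0 0 0 0;-0.1 -0.97 0 0 0 0;-0.1 -0.97 0 0 0 0'; python3 -m handwheel '-0.1 -0.97 0 0 0 0;-0.1 -0.97 0 0 0 0;-0.1 -0.97 0 0 0 0;-0.1 -0.97 0 0 0 0;-0.1 -0.97 0 0 0 0;-0.1 -0.97 0 0 0 0;-0.1 -0.97 0 0 0 0;-0.1 -0.97 0 0 0 0;-0.1 -0.97 0 0 0 0;0 0 0 0 0 0;0 0 0 0 0 0'
python3 - <<'E'
from h import *
r,T=wrist("w6");s=telemetry.get_state();delta(s,[.462,-.121,.2],1.2)
cv2.imwrite("pics/w6c.png",cv2.resize(r["frame"][120:420,130:530,::-1],None,fx=2,fy=2,interpolation=3))
E
```

```text
clock: 9.62
position: [0.57, 0.2328, 0.1989]
ee_rot: [0.185, 0.983, -0.001, -0.002]
force: [-0.3, 1.2, -0.2]
gripper_width: 0.997
clock: 10.37
position: [0.5114, 0.0208, 0.1999]
ee_rot: [0.187, 0.982, -0.0, -0.001]
force: [-0.5, 0.3, -0.1]
gripper_width: 1.001
clock: 11.28
position: [0.4535, -0.1898, 0.2002]
ee_rot: [0.187, 0.982, 0.001, -0.001]
force: [-0.2, 0.5, -0.4]
gripper_width: 0.999
shift units [0.69 2.65 0.02] tool y yaw 1.195 tilt [-0.002  0.002 -1.   ] grip 1.002053078330083
rotz units -0.04 j6 -1.7671519916813831
```

View pics/w6c.png

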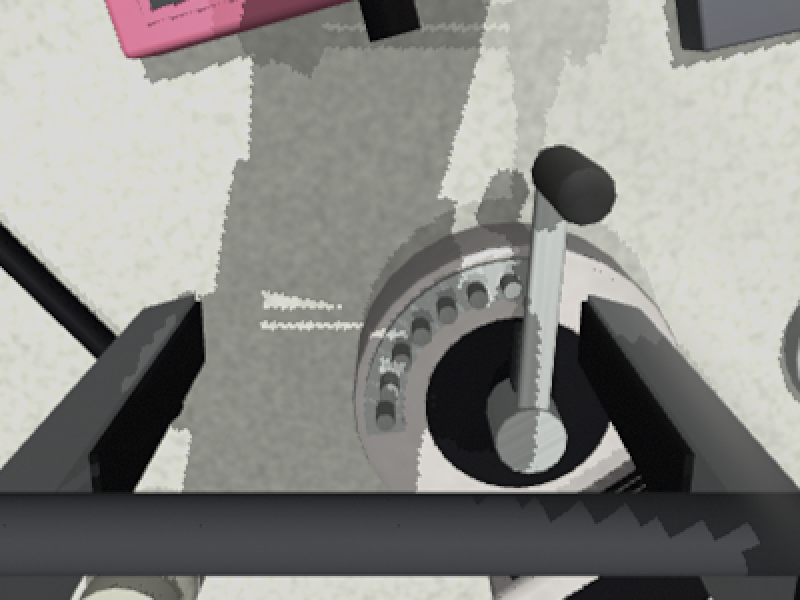

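Run:
```python
from h import *
from scipy.optimize import least_squares
r,T=pickle.load(open("w6.pkl","rb"))
f=lambda u,v,z:ray(r,T,(u/2+130,v/2+120),z)
pts=[(511,288),(479,297),(449,313),(422,335),(402,358),(389,387),(385,418)]
q=np.array([f(*p,.059)[:2] for p in pts])
def res(x):
    a=x[2]+.24*np.arange(7);return (q-x[:2]-.064*np.c_[np.cos(a),np.sin(a)]).ravel()
o=least_squares(res,[.569,-.168,3.1],x_scale=.01);pv=o.x[:2]
print("pivot",pv,"tooth1 yaw",o.x[2],"target",o.x[2]+.84,"rms mm",np.sqrt(np.mean(o.fun**2))*1e3);print((o.fun.reshape(-1,2)*1e3).round(1).tolist())
h=f(587,196,.127);d=h[:2]-pv;print("handle",h,"R",np.hypot(*d),"yaw",np.arctan2(d[1],d[0])%6.283)
for z in(.08,.085,.09,.095):print("cap",z,f(531,440,z))
t=o.x[2]+.84-.02
print("goal",pv+.12*np.array([np.cos(t),np.sin(t)]))
delta(telemetry.get_state(),[h[0],h[1],.086],1.2)
```

```text
pivot [ 0.57177149 -0.17010686] tooth1 yaw 2.885290880448777 target 3.7252908804487768 rms mm 0.4534947904151058
[[-0.7, -0.5], [0.1, 0.1], [0.7, 0.4], [0.9, -0.1], [-0.4, 0.3], [-0.5, -0.0], [-0.0, -0.1]]
handle [ 0.46113029 -0.12159593  0.127     ] R 0.1208088742246999 yaw 2.7283828888249677
cap 0.08 [ 0.57014688 -0.16998745  0.08      ]
cap 0.085 [ 0.56703948 -0.16986476  0.085     ]
cap 0.09 [ 0.56393207 -0.16974207  0.09      ]
cap 0.095 [ 0.56082467 -0.16961938  0.095     ]
goal [ 0.4703373  -0.23422476]
shift units [0.7  2.61 4.58] tool y yaw 1.195 tilt [-0.002  0.002 -1.   ] grip 1.002053078330083
rotz units -0.04 j6 -1.7671519916813831
```

```bash
python3 -m handwheel '0.35 0.9 0 0 0 0;0.35 0.9 0 0 0 0;0 0.81 0 0 0 0;0 0 0.58 0 0 0;0 0 1 0 0 0;0 0 1 0 0 0;0 0 1 0 0 0;0 0 1 0 0 0;0 0 0 0 0 0;0 0 0 0 0 0' -1
python3 - <<'E'
from h import *
r,T=wrist("w7");s=telemetry.get_state();delta(s,[.461,-.1216,.086],1.2);print(s["force"])
cv2.imwrite("pics/w7c.png",r["frame"][100:440,130:530,::-1])
E
```

```text
clock: 12.17
position: [0.4605, -0.1206, 0.0856]
ee_rot: [0.185, 0.983, 0.001, -0.002]
force: [0.1, -0.2, 0.8]
gripper_width: 1.004
shift units [ 0.04 -0.02  0.05] tool y yaw 1.199 tilt [-0.  0. -1.] grip 1.000248488613544
rotz units -0.01 j6 -1.6377779803996126
[-0.24500027  0.38081648  0.50317605]
```

View pics/w7c.png

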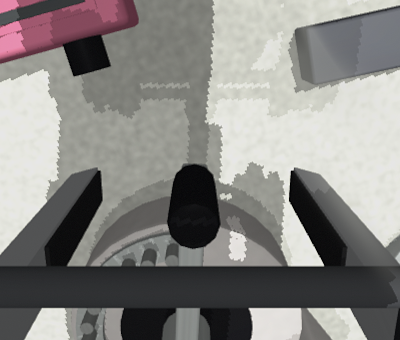

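```bash
cat > lev.py <<'E'
from h import *
s=telemetry.get_state();T=tool(s);g=T[:3,3]-np.array([.5717,-.1701,0]);a=np.arctan2(g[1],g[0])%6.283
print("lever",a.round(4),"to target",(3.725-a).round(4),"R",np.hypot(g[0],g[1]).round(4),"tooly",np.arctan2(T[1,1],T[0,1]).round(3),"j6",round(s["joint_pos"][5],2),"F",np.round(s["force"],1),"tan",round(float(np.dot(s["force"][:2],[-np.sin(a),np.cos(a)])),1),"w",round(s["gripper_width"],3))
E
python3 -m handwheel '0 0 0 0 0 0;0 0 0 0 0 0;0 0 0 0 0 0;0 0 0 0 0 0;0 0 0 0 0 0;0 0 0 0 0 0;0 0 0 0 0 0;0 0 0 0 0 0' 1 30; python3 lev.py
python3 -m handwheel '0.004 -0.251 0 0 0 -0.5;0.004 -0.251 0 0 0 -0.5;0.004 -0.251 0 0 0 -0.5;0.004 -0.251 0 0 0 -0.5;0 0 0 0 0 0'; python3 lev.py
```

```text
clock: 12.88
position: [0.4619, -0.1226, 0.087]
ee_rot: [0.185, 0.983, 0.0, 0.0]
force: [-0.6, -0.2, 0.0]
gripper_width: 0.466
lever 2.7332 to target 0.9918 R 0.1196 tooly 1.198 j6 -1.64 F [-0.6 -0.2  0. ] tan 0.4 w 0.466
clock: 13.3
position: [0.4534, -0.1449, 0.0868]
ee_rot: [0.081, 0.997, 0.002, -0.001]
force: [-1.0, 5.4, 2.7]
gripper_width: 0.228
lever 2.9319 to target 0.7931 R 0.1209 tooly 1.409 j6 -1.9 F [-1.   5.4  2.7] tan -5.1 w 0.228
```

```bash
for i in 1; do python3 -m handwheel '0.003 -0.251 0 0 0 -0.5;0.003 -0.251 0 0 0 -0.5;0.003 -0.251 0 0 0 -0.5;0.003 -0.251 0 0 0 -0.5;0 0 0 0 0 0;0 0 0 0 0 0' >/dev/null; python3 lev.py
python3 -m handwheel '0.003 -0.251 0 0 0 -0.5;0.003 -0.251 0 0 0 -0.5;0.003 -0.251 0 0 0 -0.5;0.003 -0.251 0 0 0 -0.5;0 0 0 0 0 0;0 0 0 0 0 0' >/dev/null; python3 lev.py; done
```

```text
lever 3.1352 to target 0.5898 R 0.121 tooly 1.617 j6 -2.16 F [-2.3  5.5  5.7] tan -5.5 w 0.23
lever 3.3403 to target 0.3847 R 0.1211 tooly 1.826 j6 -2.41 F [-4.7  6.5  7.3] tan -7.3 w 0.227
```

```bash
python3 -m handwheel '0.008 -0.251 0 0 0 -0.167;-0.001 -0.251 0 0 0 -0.167;-0.01 -0.251 0 0 0 -0.167;-0.019 -0.25 0 0 0 -0.167;0 0 0 0 0 0;0 0 0 0 0 0' >/dev/null; python3 lev.py
```

```text
lever 3.5432 to target 0.1818 R 0.1226 tooly 1.897 j6 -2.51 F [-8.9  5.3  9.5] tan -8.4 w 0.233
```

```bash
python3 -m handwheel '-0.004 -0.156 0 0 0 -0.08;0 0 0 0 0 0' >/dev/null; python3 lev.py;python3 -m handwheel '-0.008 -0.156 0 0 0 -0.08;0 0 0 0 0 0' >/dev/null; python3 lev.py; python3 -m handwheel '-0.012 -0.156 0 0 0 -0.08;0 0 0 0 0 0;0 0 0 0 0 0' >/dev/null; python3 lev.py
```

```text
lever 3.5743 to target 0.1507 R 0.1229 tooly 1.906 j6 -2.52 F [-7.7  5.8  8.8] tan -8.5 w 0.229
lever 3.6094 to target 0.1156 R 0.1232 tooly 1.914 j6 -2.54 F [-8.3  4.9  7.8] tan -8.1 w 0.228
lever 3.6448 to target 0.0802 R 0.1234 tooly 1.923 j6 -2.55 F [-8.   3.   7.7] tan -6.5 w 0.231
```

```bash
python3 -m handwheel '-0.018 -0.155 0 0 0 -0.08;0 0 0 0 0 0' >/dev/null; python3 lev.py;python3 -m handwheel '-0.02 -0.12 0 0 0 -0.06;0 0 0 0 0 0;0 0 0 0 0 0;0 0 0 0 0 0' >/dev/null; python3 lev.py
python3 - <<'E'
from h import *
r,T=wrist("w8");t=eyes.snapshot("top");pickle.dump(t,open("t8.pkl","wb"))
p=[.5717,-.1701]
for k in(1,4,5,7):
    a=2.885+.24*(k-1);print(k,proj(r,T,[p[0]+.064*np.cos(a),p[1]+.064*np.sin(a),.059]))
a=cv2.resize(r["frame"][200:480,120:560,::-1],None,fx=1.3,fy=1.3)
b=cv2.resize(t["frame"][165:260,180:265,::-1],None,fx=3,fy=3,interpolation=3);c=cv2.resize(t["frame"][190:285,340:425,::-1],None,fx=3,fy=3,interpolation=3)
o=np.zeros((a.shape[0]+b.shape[0],max(a.shape[1],b.shape[1]*2),3),np.uint8);o[:a.shape[0],:a.shape[1]]=a;o[a.shape[0]:,:b.shape[1]]=b;o[a.shape[0]:,b.shape[1]:b.shape[1]*2]=c
o=o[:600] if False else cv2.resize(o,None,fx=.9,fy=.9);print(o.shape);cv2.imwrite("pics/v8.png",o)
E
```

```text
lever 3.6801 to target 0.0449 R 0.1237 tooly 1.931 j6 -2.56 F [-6.9  2.3  5.5] tan -5.5 w 0.227
lever 3.6966 to target 0.0284 R 0.1239 tooly 1.937 j6 -2.57 F [-9.9  4.1  8.7] tan -8.7 w 0.234
1 [np.float64(423.122972301298), np.float64(373.05884861559343)]
4 [np.float64(352.9010380813862), np.float64(356.4753641652852)]
5 [np.float64(328.2875837182791), np.float64(361.3579824937443)]
7 [np.float64(287.14242326810637), np.float64(385.1277503456993)]
(584, 515, 3)
```

View pics/v8.png

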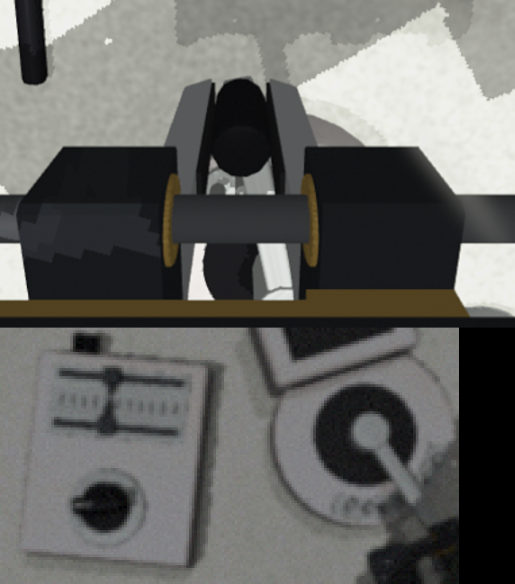

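```bash
python3 - <<'E'
from h import *
d=pickle.load(open("cams.pkl","rb"))["top"];t=pickle.load(open("t8.pkl","rb"))
for r,c in((d,2.728),(t,3.70)):
  g=cv2.cvtColor(r["frame"],cv2.COLOR_RGB2GRAY).astype(np.float32);o=[]
  A=np.arange(c-.5,c+.5,.01)
  for R_ in np.arange(.024,.038,.002):
    uv=np.array([proj(r,r["pose"],[.5717+R_*np.cos(a),-.1701+R_*np.sin(a),.077]) for a in A],np.float32)
    I=cv2.remap(g,uv[:,0],uv[:,1],1).ravel();w=np.clip(I-(I.min()+I.max())/2,0,None);o.append((w*A).sum()/w.sum())
  print(np.round(o,3),np.median(o))
E
python3 lev.py
```

```text
[2.736 2.737 2.734 2.737 2.736 2.734 2.734] 2.735980092374062
[3.716 3.715 3.712 3.715 3.718 3.717 3.713] 3.715291299878077
lever 3.6964 to target 0.0286 R 0.1239 tooly 1.937 j6 -2.57 F [-9.3  4.3  9.3] tan -8.5 w 0.231
```

```bash
python3 -m handwheel '0 0 0 0 0 0;0 0 0 0 0 0;0 0 0 0 0 0;0 0 0 0 0 0;0 0 0 0 0 0;0 0 0 0 0 0'; python3 lev.py; python3 -c "
from workcell import finish_job;print(finish_job())"
```

```text
clock: 16.48
position: [0.4664, -0.2354, 0.0867]
ee_rot: [-0.182, 0.983, 0.003, -0.004]
force: [-8.9, 4.3, 9.5]
gripper_width: 0.229
lever 3.6963 to target 0.0287 R 0.1239 tooly 1.937 j6 -2.57 F [-8.9  4.3  9.5] tan -8.4 w 0.229
the job is handed in; nothing more can be done
None
```

The pointer is at the set mark, and the lever is gripped with the commanded 30 N and held just short of midway between the fourth and fifth teeth. I handed the job in at 16.5 s; it gave no verdict.

- **Pointer:** I turned the knob in small steps. After the first grip the pointer was still about 1.5–2 mm short, so I gripped again and turned a little more. The last close measurement put the tip about 0.5 mm from the mark, within the 3 mm allowed. The top picture with the lever held still showed the two in line.
- **Lever:** The gripper's position gave an angle of 3.696 rad and the top picture gave 3.715 rad, against a target of 3.725 rad. That is 0.6 to 1.9 mm short of midway at the teeth, within the 5 mm allowed.
- **Clicks:** I counted the four clicks from the measured tooth angles rather than feeling each snap. The side force dropped from 8.5 to about 5.5 N just past the fourth tooth, as expected.

**Disagreements:**
- The lever's apparent radius drifted from 0.120 to 0.124 m during the swing. My pivot position is probably a few millimetres off, or the handle slipped a little in the grip.
- When I started the swing, the fingers were not yet fully closed on the handle. They were closed within the first four steps.
- I saw no sign of the bystanders being touched, but I did not re-measure them at the end.

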